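# Hold a washer's drain-pump filter cap at the bleed position

## Robot

A 7-joint arm with a two-finger parallel gripper is mounted at the origin on the work surface. World frame = base frame: x ahead of the robot, y to its left, z up, the work surface at z = 0. Lengths are in mm, angles in rad, forces in N, time in s.
With the tool pointing down it reaches from about 400 to 875 mm from the base axis. Payload 4.4 kg.
Tool frame: the origin (TCP) lies at the very end of the fingers, on their centre line; the grasp point (between the pads) lies ctrl.grip_point_offset behind it (ctrl.grip_point_offset is the distance from the TCP to the grasp point, in mm); z points along the fingers, y is the line along which they close (so a half turn about z gives the same grasp; the last joint's range is limited). The gripper opens to 85 mm and grips with 20 to 120 N. Pads are 22 mm wide; open, the fingers measure 114 mm over their backs; the gripper's body (76 mm by 85 mm) begins 54 mm behind the grasp point. The pads swing forward as they close: fully open they stand 13 mm farther back than shut.
Start: joints at [-1.367, 0.628, 0.038, 1.517, -0.027, 0.996, -0.02], TCP at [173.225, 626.507, 231.313] pointing down, gripper open.
Joint ranges: [-3.06, 3.06], [-0.37, 2.12], [-1.25, 1.32], [0.18, 2.47], [-1.1, 4.24], [0.23, 1.98], [-2.94, 2.94]. Speed limits (rad/s): [2.57, 2.57, 3.14, 3.14, 3.14, 3.14, 3.14].

## Interface

Orientations are given as [roll, pitch, yaw] about the fixed x, y, z axes, in that order (R = Rz(yaw) Ry(pitch) Rx(roll)).
In Python, from cell import read_state, cams, ctrl, models gives the robot as it stands. The module is installed in compiled form; this text tells all that it offers.
- The arm moves only by the tool step_hand, called after ">>>" as a command line: name --pt "numbers of a row" for each row, then --argument value for the rest. Schema: {"type":"object","properties":{"moves":{"type":"array","items":{"type":"array","items":{"type":"number"},"minItems":7,"maxItems":7},"minItems":1,"maxItems":12},"only":{"type":"string"},"quiet":{"type":"boolean"},"lines":{"type":"string"}},"required":["moves"],"additionalProperties":false}. moves is a list of rows, 1 to 12 of them, each of 7 numbers: dx, dy, dz in shares of the most that a row can go, 1 being 50 mm, then a rotation vector rx, ry, rz in shares of pi rad (1.0 is pi rad), then the finger opening in mm; each row shifts and turns the commanded pose from where the row before left it, along the tool's axes as they then stand; what a row does not reach is not made up. A row lasts 1/10 s, in which the tool goes at most 50 mm and 0.15 rad, less where a joint would pass 70% of its speed; a pose out of reach is approached as far as the arm can. The fingers move at their own pace and stop on an object; the grip force is fixed at half the most. Time passes only in rows, so rows that do not move let the fingers close. The tool returns the time, the measured TCP pose, the force, the opening and the grip force at its end. only (a regular expression) keeps the lines of the reply that match it, lines (a string "A,B") keeps lines A to B, and quiet returns only ok. Input that does not fit is refused with a message, and nothing moves.
- read_state(): the state, without advancing time (a new reading comes with each control period).
- cams.get_image(name): name is "side" or "top"; returns (picture, depth): 420x560x3 uint8, blue, green, red; 420x560 float32, mm along the optical axis (not along the pixel's ray), 0 where there is no reading.
- cams.calibration(name): a dict with "fx", "fy", "cx", "cy" (pixels), "k1" (the pictures are not rectified: a ray, as slopes to the right and down, at radius r is drawn at 1 + k1 r^2 times it, then the intrinsics apply), "rvec" (rotation vector, rad) and "tvec" (3), from world to camera coordinates, as OpenCV has them. Camera axes: x right, y down, z forward; pixel columns grow to the right and rows downward; lengths in mm; the calibration is good to about 2 mm. A picture is of the moment at which its call begins. calibration takes no time and is no camera call.
- ctrl.finish_job(): hands the job in; it is judged then, once.
Trained networks look in the newest picture that a camera, given by its name, has taken for a name from the list of things; names that differ only in an ending like _2 or _b are one class to them, and where a whole thing is asked for, a point or a joint stands for the part that bears it (a point fixed in the world has none). Each returns a list of dicts, best first, with "confidence" (0 to 1); they miss things now and then, are a little off and sometimes report something else, mostly with a low value. They report only what shows in the picture. A call takes as long as a camera call. They do not tell look-alikes from the thing itself.
- models.search_frame(thing, camera): "extent" ([left, top, right, bottom] in pixels, round what is visible of it).
- models.mark_of(thing, camera): "position" ([column, row] in pixels: a listed point, or the origin of a listed thing).
The state is a dict: "clock": time; "qpos": joint angles; "qd": joint speeds; "tau": joint torques, N m; "eef_pos": TCP position; "tool_rot": TCP orientation; "force": force on the tool from outside, world axes, zero at the start; "torque": the same for the moment, N m; "width": finger opening in mm; "gripper_force": force on a finger pad.
Only numpy, scipy, OpenCV 4.12 (cv2) and the standard library are available. Lean on these libraries where they do the work, as an engineer would, in place of code of your own. Each camera call takes 0.05 s, during which the arm holds its last target. There are 200 camera calls.

## Task

Refit the bayonet filter cap to the washer drain pump: line its lugs up with the two slots, press it in against its spring until the flange is home on the rim, and, keeping it pressed home, turn it clockwise halfway to the lock, so that its grip bar points at the single bleed ribs, never over the lock click. The pump is to be bled by a colleague, so finish while still gripping the cap and holding it pressed home there; do not let go, and leave the other things on the counter where they are.

Things in the scene. Friction and masses are not known exactly. Their poses are not given: they have to be found in the camera images.
- cap: Loose black plastic filter cap, about 150 g, 69 high, upright on its barrel; origin: centre of its underside, z up. Going up: barrel 30 dia (z 0-22), two opposed lugs along x, 52 tip to tip, 8 wide, 7 high (z 22-29), neck 36 dia (z 22-39), flange 68 dia (z 39-45), grip bar 46 long (along x), 16 thick, 24 high (z 45-69). Bar parallel to lugs; a half turn about z is the same.
- pump: Fixed grey drain pump on a steel plate 150 x 130; origin on the counter under the centre of its upright mouth, z up. Collar 80 outer dia, rim at z 100, the highest part. A motor 56 dia lies along +x (to x 132), an outlet along +y (to y 84).
- mouth (a point): Centre of the mouth at rim height, axes as the pump's. Lip 6 thick, bore 40 dia, with slots at +x and -x, 14 wide, reaching 28 from the axis; the cap goes in with its lugs along x. Under it: a cavity 13 high, then a well 34 dia for the barrel. Home, it turns only clockwise from above, 90 degrees to the lock stop; spring catches meet the lugs at about 55, click at about 70.
- seat (a point): Where the cap's origin lies when home (pump z 61, on the axis): flange on the rim. A sprung plate meets the barrel 12 mm before home and pushes up, 2 N at first, 8 N at home; if let go, a part-turned cap rises 4 mm until its lugs meet the lip.
- bleed_mark: Single white ribs on the collar at both sides, the bleed position; origin at the centre of the mouth at rim height, z up; its x axis runs through both ribs, 45 degrees clockwise from the pump's x. The cap's grip bar (its x) must end along this axis, either way round.
- lock_mark: Double white ribs on the collar at both sides, the locked position; origin at the centre of the mouth at rim height; its x axis runs between the ribs, 90 degrees clockwise from the pump's x.
- detergent: Bystander: white detergent bottle, 70 dia, 190 high; origin under its centre.
- coin_cup: Bystander: open steel cup, 72 dia, 70 high; origin under its centre.
- driver: Bystander: screwdriver 170 long lying flat along its x.
- foot: Bystander: black rubber machine foot, disc 56 dia with a 24 dia stem, 34 high; origin under its centre.
Mind the look-alikes: they are no part of the job. What is shaped like the cap but pink is not meant.

How it is judged:
By the outcome, as a careful person would: the job done as asked, in the order asked, and still so for the second after the job is handed in, while the arm keeps its last pose, push and grip.
It also fails if it takes over 45 s, if anything falls off the work surface, if the arm or the gripper's body presses on something with over 40 N, if the wrist force passes 120 N, or if a joint passes its speed limit or range.

## Working session

There is one attempt and no reset: what is moved stays moved. The work goes in short steps, Python scripts to look and compute and a tool call to move; the robot and the scene stay as the last step left them, time stands still between calls to the robot, and variables do not carry over. Pictures are saved under pics/ and viewed, at most 10 in all, crops included, and the job is handed in when it is done.

```bash
mkdir -p pics; cat > h.py <<'E'
import numpy as np,cv2
from cell import read_state,cams,ctrl,models
def cal(n):
    c=cams.calibration(n);R=cv2.Rodrigues(np.array(c['rvec'],float))[0];return c,R,np.array(c['tvec'],float).ravel()
def ray(n,uv):
    c,R,t=cal(n);x=(uv[0]-c['cx'])/c['fx'];y=(uv[1]-c['cy'])/c['fy']
    a,b=x,y
    for _ in range(20):
        s=1+c['k1']*(a*a+b*b);a,b=x/s,y/s
    return -R.T@t,R.T@np.array([a,b,1.])
def atz(n,uv,z):
    o,d=ray(n,uv);return o+d*(z-o[2])/d[2]
def atd(n,uv,dep):
    o,d=ray(n,uv);return o+d*dep
def cloud(n,dep):
    c,R,t=cal(n);v,u=np.mgrid[0:dep.shape[0],0:dep.shape[1]]
    x=(u-c['cx'])/c['fx'];y=(v-c['cy'])/c['fy'];a,b=x,y
    for _ in range(20):
        s=1+c['k1']*(a*a+b*b);a,b=x/s,y/s
    P=np.stack([a*dep,b*dep,dep],-1)-t
    P=P@R;P[dep<=0]=np.nan;return P
E
python3 - <<'E'
from h import *
for n in('top','side'):
    im,d=cams.get_image(n);cv2.imwrite(f'pics/{n}1.png',im);np.save(f'{n}1.npy',d)
    print(n,-cal(n)[1].T@cal(n)[2])
    for t in('cap','pump'):
        print(t,models.search_frame(t,n))
    for t in('cap','pump','mouth','bleed_mark','lock_mark'):
        r=models.mark_of(t,n);print(t,r)
print(ctrl.grip_point_offset,read_state())
E
```

```text
top [ 463.21657752   -7.50892358 1230.82233832]
cap [{'extent': [240.3, 228.9, 268.2, 254.1], 'confidence': 0.91}, {'extent': [193.0, 281.6, 216.8, 308.9], 'confidence': 0.75}, {'extent': [196.7, 201.9, 223.1, 230.5], 'confidence': 0.73}, {'extent': [203.7, 244.2, 228.3, 266.9], 'confidence': 0.65}]
pump [{'extent': [343.9, 188.1, 411.3, 272.3], 'confidence': 0.75}, {'extent': [427.3, 233.0, 451.7, 253.1], 'confidence': 0.6}]
cap [{'position': [255.7, 241.8], 'confidence': 0.86}, {'position': [215.8, 216.4], 'confidence': 0.79}, {'position': [208.2, 292.0], 'confidence': 0.69}]
pump [{'position': [381.9, 240.0], 'confidence': 0.89}]
mouth [{'position': [390.3, 241.6], 'confidence': 0.71}, {'position': [279.4, 138.6], 'confidence': 0.24}]
bleed_mark [{'position': [279.4, 266.7], 'confidence': 0.29}]
lock_mark []
side [569.27230136 845.12752631 888.35700959]
cap [{'extent': [341.6, 276.9, 373.0, 300.9], 'confidence': 0.91}, {'extent': [303.5, 270.7, 327.4, 296.2], 'confidence': 0.79}, {'extent': [263.3, 270.2, 291.4, 295.3], 'confidence': 0.71}, {'extent': [286.9, 233.6, 310.2, 264.6],
[... 484 characters left out ...]
.700000000000003 {'clock': 0.8, 'qpos': array([-1.36683733,  0.62834307,  0.03852029,  1.51739183, -0.02698171,
        0.99626964, -0.01996572]), 'qd': array([ 0.001415  ,  0.000577  , -0.001592  ,  0.00107028,  0.00118256,
       -0.00131705, -0.00132881]), 'tau': array([-3.22292308e-04, -5.63206458e+01,  1.22515205e+00, -1.93774188e+01,
        1.06775772e-02,  1.23003098e-03,  2.55526135e-05]), 'eef_pos': array([173.22352891, 626.5296156 , 231.35334492]), 'tool_rot': array([ 3.14148604e+00, -1.39172919e-05,  2.87183665e+00]), 'force': array([-0.34104766, -0.79644151,  0.00607518]), 'torque': array([ 0.02783733, -0.00612179,  0.02748044]), 'gripper_force': 0.0, 'width': 85.32199086894822}
```

View pics/top1.png

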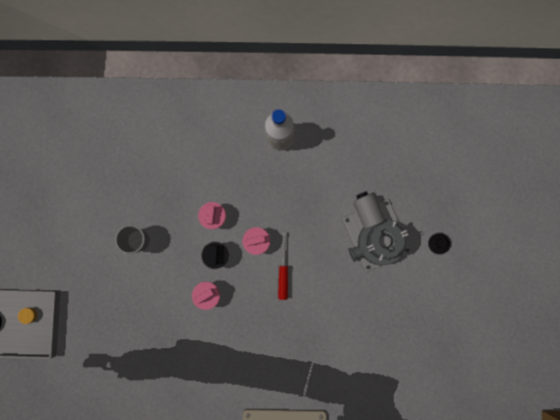

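View pics/side1.png

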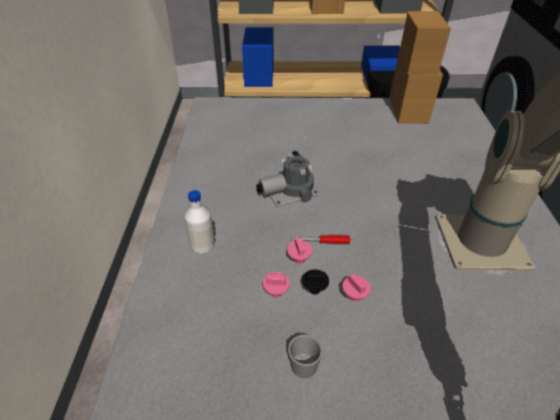

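The top view has the black cap at about (215,256) among three pink look-alikes, at (211,216), (256,241) and (206,295). The pump mouth is at about (388,241), with its motor pointing up-left. In the side view the black cap is at (315,281). Next I measure from depth and zoomed crops.

```bash
python3 - <<'E'
from h import *
D=[];I=[]
for i in range(6):
    im,d=cams.get_image('top');D.append(d);I.append(im.astype(float))
D=np.stack(D);D[D<=0]=np.nan
d=np.nan_to_num(np.nanmedian(D,0));im=np.mean(I,0).clip(0,255).astype(np.uint8)
np.save('topd.npy',d);cv2.imwrite('pics/topm.png',im)
P=cloud('top',d)
def crop(u,v,r,k=10): return cv2.resize(im[v-r:v+r,u-r:u+r],None,fx=k,fy=k,interpolation=cv2.INTER_CUBIC)
a=crop(215,255,20,19);b=crop(386,240,30,13)[:760]
b=cv2.resize(b,(400,400));a=cv2.resize(a,(400,400))
cv2.imwrite('pics/c1.png',cv2.convertScaleAbs(np.hstack([a,b]),alpha=2.2))
def rep(name,u,v,r,zs):
    p=P[v-r:v+r,u-r:u+r].reshape(-1,3);p=p[~np.isnan(p[:,0])]
    print(name,'z pct',np.percentile(p[:,2],[1,20,50,80,90,99]).round(1))
    for lo,hi in zs:
        q=p[(p[:,2]>lo)&(p[:,2]<hi)]
        if len(q)<5: print(lo,hi,len(q));continue
        (cx,cy),(w,h),ang=cv2.minAreaRect(q[:,:2].astype(np.float32))
        e=np.linalg.eigh(np.cov(q[:,:2].T))[1][:,1]
        print((lo,hi),len(q),'mean',q.mean(0).round(1),'rect',round(cx,1),round(cy,1),round(w,1),round(h,1),round(ang,1),'pca',np.degrees(np.arctan2(e[1],e[0])).round(1))
rep('cap',215,255,17,[(35,54),(58,80),(35,80)])
rep('pump',386,240,28,[(90,110),(94,106)])
print('floor',np.nanmedian(P[290:310,330:400,2]))
print(P[241,388],P[256,215])
print('collar search nets',models.mark_of('mouth','top'))
E
```

```text
cap z pct [-1.   1.  44.2 47.1 68.6 71.6]
(35, 54) 459 mean [480.6 178.3  46.2] rect 481.0 179.4 66.4 64.7 1.2 pca 95.1
(58, 80) 136 mean [481.1 178.6  69.7] rect 481.7 179.4 16.1 43.8 89.3 pca 179.7
(35, 80) 596 mean [480.7 178.3  51.6] rect 481.0 179.4 66.4 64.7 1.2 pca 154.8
pump z pct [ -0.6   2.5  43.8  99.4 101.3 103. ]
(90, 110) 718 mean [ 521.1 -234.5  100.8] rect 521.9 -234.4 78.9 92.6 50.3 pca 123.3
(94, 106) 710 mean [ 521.4 -234.5  100.9] rect 521.9 -234.4 78.9 92.6 50.3 pca 120.8
floor 1.2983260330771387
[ 520.6961158  -242.91988491   75.61401649] [477.01051044 173.13283903  69.81982407]
collar search nets [{'position': [385.8, 239.8], 'confidence': 0.95}]
```

View pics/c1.png

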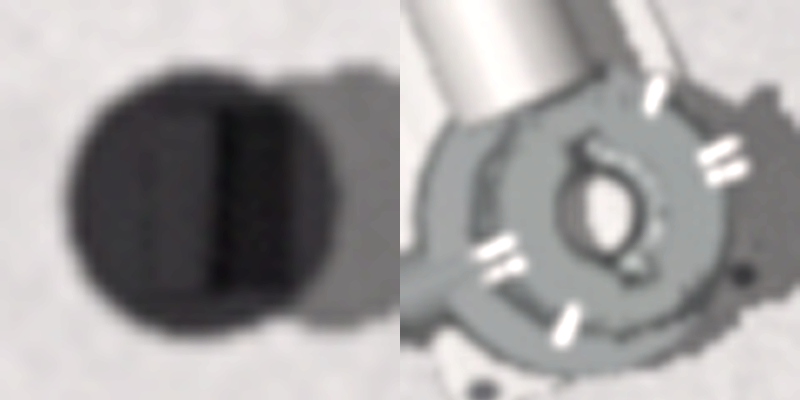

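The crop shows the cap's grip bar running up the image, which is world x. The pump has single ribs at crop (655,97)/(566,325), double ribs at (722,162)/(498,257), and slots at upper-left and lower-right. Next I turn these into world coordinates.

```bash
python3 - <<'E'
from h import *
im=cv2.imread('pics/topm.png');d=np.load('topd.npy');P=cloud('top',d)
def px(x,y): return (356+(x-400+.5)*60/400-.5, 210+(y+.5)*58.46/400-.5)
g=im.min(2).astype(float)
pts={}
for k,(x,y) in dict(s1=(655,97),s2=(566,325),d1=(722,162),d2=(498,257)).items():
    u,v=px(x,y);u0,v0=int(round(u)),int(round(v));r=4 if k[0]=='s' else 5
    w=g[v0-r:v0+r+1,u0-r:u0+r+1];w=(w-np.percentile(w,70)).clip(0)
    V,U=np.mgrid[v0-r:v0+r+1,u0-r:u0+r+1];c=((w*U).sum()/w.sum(),(w*V).sum()/w.sum())
    pts[k]=atz('top',c,100);print(k,(u,v),np.round(c,1),pts[k].round(1),atz('top',(u,v),100).round(1),P[v0,u0].round(1))
for k in 'sd':
    a,b=pts[k+'1'],pts[k+'2'];e=a-b;print(k,'mid',((a+b)/2).round(1),'len',np.linalg.norm(e).round(1),'ang',np.degrees(np.arctan2(e[1],e[0])).round(1))
a,b=[atz('top',px(*q),100) for q in((582,140),(640,272))];e=a-b
print('slots',(a+b)/2,np.linalg.norm(e),np.degrees(np.arctan2(e[1],e[0])))
# circles: rim from depth hull; collar top
for nm,u,v,r,lo,hi in(('rim',386,240,28,94,108),('flange',215,255,17,35,60)):
    p=P[v-r:v+r,u-r:u+r].reshape(-1,3);p=p[(p[:,2]>lo)&(p[:,2]<hi)]
    c,R=cv2.minEnclosingCircle(p[:,:2].astype(np.float32));print(nm,np.round(c,1),round(R,1))
# flange silhouette by colour
w=im[225:285,185:245].max(2);print(np.percentile(w,[2,20,50]))
for th in(18,22,26,30):
    m=(w<th).astype(np.uint8);n,l,s,cc=cv2.connectedComponentsWithStats(m)
    print(th,[(s[i].tolist(),cc[i].round(1).tolist()) for i in range(1,n) if s[i,4]>200])
# side checks
for n in('side',):
    im2,d2=cams.get_image(n);Q=cloud(n,d2)
    for nm,c,lo,hi in(('cap flange',(481,179),38,52),('bar',(481,179),58,78),('rim',(523,-234),94,106)):
        R=60
        q=Q.reshape(-1,3);q=q[(q[:,2]>lo)&(q[:,2]<hi)&(np.hypot(q[:,0]-c[0],q[:,1]-c[1])<R)]
        if len(q)>9: print(nm,len(q),q.mean(0).round(1),[np.round(x,1) for x in cv2.minEnclosingCircle(q[:,:2].astype(np.float32))],[np.round(x,1) for x in cv2.minAreaRect(q[:,:2].astype(np.float32))])
from scipy.spatial.transform import Rotation as Ro
E
```

```text
s1 (393.825, 223.749625) [393.7 223.1] [ 562.1 -251.6  100. ] [ 560.5 -251.8  100. ] [ 564.8 -264.6   42.7]
s2 (380.475, 257.071825) [380.6 257.3] [ 480.9 -220.4  100. ] [ 481.4 -220.2  100. ] [ 481.6 -218.8  101.7]
d1 (403.875, 233.249375) [403.6 233.2] [ 538.5 -274.7  100. ] [ 538.4 -275.5  100. ] [ 5.457e+02 -2.994e+02  5.000e-01]
d2 (370.275, 247.133625) [370.8 247. ] [ 504.7 -197.4  100. ] [ 504.3 -196.2  100. ] [ 505.2 -198.4   82.8]
s mid [ 521.5 -236.   100. ] len 87.0 ang -21.0
d mid [ 521.6 -236.1  100. ] len 84.4 ang -66.4
slots [ 522.60232808 -236.11105452  100.        ] 49.50296363860454 24.39105712259017
rim [ 521.4 -235.2] 50.1
flange [480.9 179.4] 33.8
[ 13.  54. 102.]
18 []
22 []
26 [([19, 19, 23, 23, 349], [31.7, 30.0])]
30 [([18, 18, 25, 25, 493], [30.1, 29.9])]
cap flange 317 [482.  189.1  46.4] [array([480.1, 179.4]), np.float64(35.6)] [array([480.6, 178.9]), array([69.8, 65.2]), np.float64(86.8)]
bar 163 [479.8 182.2  68.3] [array([479.8, 180.6]), np.float64(22.9)] [array([479.5, 179.8]), array([18.5, 44.9]), np.float64(87.3)]
rim 321 [ 521.1 -231.   101.8] [array([ 521.4, -234.4]), np.float64(49.2)] [array([ 521. , -234.9]), array([81.2, 92.3]), np.float64(46.9)]
```

The rows are not in the units I measure in: shifts go in shares of 50 mm and turns go in shares of pi rad. I convert before sending: -40 mm is -0.8, -28 mm is -0.56, -0.135 rad / 3.1416 = -0.043.

>>> step_hand --pt "0 0 0 0 0 -0.043 85" --pt "0 0 0 0 0 -0.0429 70" --pt "-0.56 -0.8 0.1 0 0 0 60" --pt "-0.56 -0.8 0.1 0 0 0 60" --pt "-0.56 -0.8 0.1 0 0 0 60" --pt "-0.56 -0.8 0.1 0 0 0 60" --pt "-0.56 -0.8 0.1 0 0 0 60" --pt "-0.56 -0.8 0.1 0 0 0 60" --pt "-0.56 -0.8 0.1 0 0 0 60" --pt "-0.56 -0.8 0.1 0 0 0 60" --pt "-0.56 -0.8 0.1 0 0 0 60" --pt "-0.56 -0.8 0.1 0 0 0 60"

```text
clock: 2.4
eef_pos: [454.4, 224.9, 181.4]
tool_rot: [3.141, 0.001, -3.141]
force: [0.5, 0.3, -0.9]
width: 59.9
gripper_force: 0.0
```

```bash
python3 -c "
from h import *
s=read_state();print(s['eef_pos'],s['tool_rot'],s['qpos'],s['width'])"
```

```text
[454.35641592 224.91932783 181.39934131] [ 3.14113221e+00  7.62221493e-04 -3.14145282e+00] [-0.48551273  0.49470904 -0.04228695  1.96546894  0.0318504   0.68114596
  1.02347308] 59.88700184166519
```

In the tool's units: 40 mm is 0.8, 25 mm is 0.5.

>>> step_hand --pt "-0.26 -0.46 0.2 0 0 0 50" --pt "-0.268 -0.452 0.2 0 0 0 50" --pt "0 0 0.8 0 0 0 50" --pt "0 0 0.5 0 0 0 50" --pt "0 0 0 0 0 0 50"

```text
clock: 2.9
eef_pos: [477.6, 179.7, 93.7]
tool_rot: [-3.139, -0.006, 3.141]
force: [-1.3, -0.7, 1.1]
width: 50.2
gripper_force: 0.0
```

```bash
python3 - <<'E'
from h import *
im,d=cams.get_image('side');cv2.imwrite('pics/s2.png',cv2.convertScaleAbs(cv2.resize(im[220:320,250:390],None,fx=5,fy=5,interpolation=cv2.INTER_CUBIC),alpha=1.5))
s=read_state();print(s['eef_pos'],s['tool_rot'],s['force'])
E
```

```text
[478.7736433  180.51068329  95.40898836] [-3.14047563e+00 -2.81111012e-03  3.14144057e+00] [0.03910904 1.16771408 0.74664848]
```

View pics/s2.png

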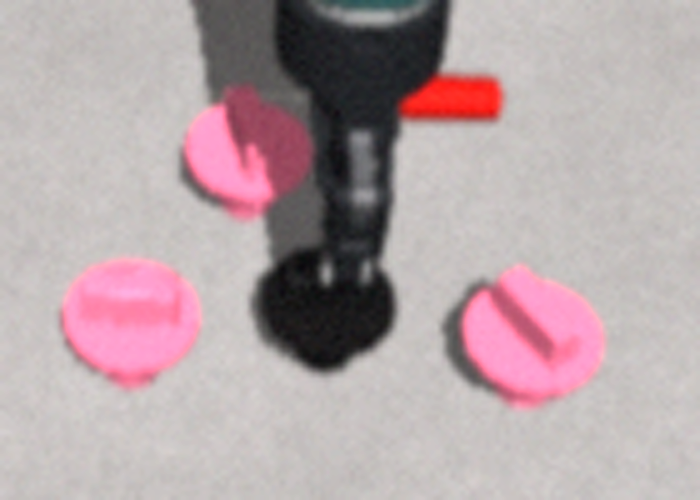

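The gripper stands over the black cap (crop ~(325,300)), and the pink caps are clear of the fingers. Descending.

In the tool's units: 15 mm is 0.3, 10 mm is 0.2.

>>> step_hand --pt "-0.03 -0.01 0.3 0 0 0 50" --pt "0 0 0.3 0 0 0 50" --pt "0 0 0.2 0 0 0 50" --pt "0 0 0.1 0 0 0 50" --pt "0 0 0 0 0 0 50" --pt "0 0 0 0 0 0 50" --pt "0 0 0 0 0 0 50"

```text
clock: 3.65
eef_pos: [481.5, 180.6, 52.0]
tool_rot: [3.141, 0.001, -3.142]
force: [-0.0, 0.2, -0.0]
width: 50.5
gripper_force: 0.0
```

In the tool's units: 4 mm is 0.08, -1 mm is -0.02.

>>> step_hand --pt "0.014 -0.02 0.08 0 0 0 50" --pt "0 0 0 0 0 0 50" --pt "0 0 0 0 0 0 0" --pt "0 0 0 0 0 0 0" --pt "0 0 0 0 0 0 0" --pt "0 0 0 0 0 0 0" --pt "0 0 0 0 0 0 0" --pt "0 0 0 0 0 0 0"

```text
clock: 4.45
eef_pos: [480.6, 179.4, 47.5]
tool_rot: [3.141, 0.0, 3.142]
force: [-0.3, -0.5, 3.3]
width: 14.9
gripper_force: 58.9
```

In the tool's units: -46 mm is -0.92, -4.5 mm is -0.09.

>>> step_hand --pt "0 0 -0.4 0 0 0 0" --pt "0 0 -0.9 0 0 0 0" --pt "0 0 -0.9 0 0 0 0" --pt "0 0 -0.5 0 0 0 0" --pt "-0.09 -0.92 0 0 0 0 0" --pt "-0.09 -0.92 0 0 0 0 0" --pt "-0.09 -0.92 0 0 0 0 0" --pt "-0.09 -0.92 0 0 0 0 0" --pt "-0.09 -0.92 0 0 0 0 0" --pt "-0.09 -0.92 0 0 0 0 0" --pt "-0.09 -0.92 0 0 0 0 0" --pt "-0.09 -0.92 0 0 0 0 0"

```text
clock: 5.65
eef_pos: [515.8, -190.3, 181.8]
tool_rot: [3.141, -0.001, -3.142]
force: [0.6, 1.2, -2.0]
width: 14.8
gripper_force: 58.9
```

>>> step_hand --pt "-0.09 -0.92 0 0 0 0 0" --pt "0 0 0 0 0 -0.0446 0" --pt "0 0 0 0 0 -0.0446 0" --pt "0 0 0 0 0 -0.0433 0" --pt "0 0 0 0 0 0 0" --pt "0 0 0 0 0 0 0" --pt "0 0 0 0 0 0 0"

```text
clock: 6.35
eef_pos: [520.7, -234.5, 182.1]
tool_rot: [3.141, -0.0, -2.728]
force: [0.3, -0.2, -1.2]
width: 14.9
gripper_force: 59.2
```

```bash
python3 - <<'E'
from h import *
im,d=cams.get_image('side');im2,_=cams.get_image('top')
a=cv2.resize(im[90:210,230:350],(480,480),interpolation=cv2.INTER_CUBIC)
cv2.imwrite('pics/s3.png',cv2.convertScaleAbs(a,alpha=1.6))
s=read_state();print(s['eef_pos'],s['tool_rot'],s['qpos'],s['force'],s['width'])
E
```

```text
[ 520.88037933 -234.40599062  182.22748204] [ 3.14155296e+00 -2.95739627e-04 -2.72663138e+00] [ 0.4929905   0.57907603 -0.18297863  1.79057025  0.14161037  0.78490502
  2.2245467 ] [-0.84199121  0.54502782 -2.43650093] 15.07788610577756
```

View pics/s3.png

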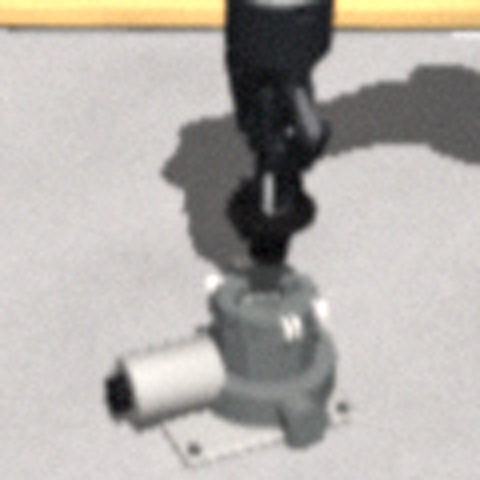

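The cap is held upright over the mouth, with the flange at crop (272,205) and the collar top at (268,285). Lowering to just above lug contact.

In the tool's units: 17 mm is 0.34, 15 mm is 0.3.

>>> step_hand --pt "0.002 -0.034 0.3 0 0 0 0" --pt "0 0 0.34 0 0 0 0" --pt "0 0 0.24 0 0 0 0" --pt "0 0 0.12 0 0 0 0" --pt "0 0 0 0 0 0 0" --pt "0 0 0 0 0 0 0" --pt "0 0 0 0 0 0 0"

```text
clock: 7.15
eef_pos: [522.1, -236.4, 133.0]
tool_rot: [-3.141, 0.001, -2.726]
force: [-0.3, 0.1, -2.1]
width: 15.1
gripper_force: 59.2
```

In the tool's units: 2 mm is 0.04, 1 mm is 0.02.

>>> step_hand --pt "0 0 0.04 0 0 0 0" --pt "0 0 0.04 0 0 0 0" --pt "0 0 0.02 0 0 0 0" --pt "0 0 0 0 0 0 0" --pt "0 0 0 0 0 0 0" --pt "0 0 0 0 0 0 0"

```text
clock: 7.75
eef_pos: [521.5, -236.2, 127.3]
tool_rot: [-3.142, 0.0, -2.726]
force: [0.0, -0.2, -1.8]
width: 14.7
gripper_force: 59.2
```

In the tool's units: 1.5 mm is 0.03, 1 mm is 0.02.

>>> step_hand --pt "0 0 0.03 0 0 0 0" --pt "0 0 0.03 0 0 0 0" --pt "0 0 0.02 0 0 0 0" --pt "0 0 0 0 0 0 0" --pt "0 0 0 0 0 0 0"

```text
clock: 8.25
eef_pos: [521.5, -236.2, 123.2]
tool_rot: [3.141, -0.0, -2.726]
force: [0.3, 0.3, -2.6]
width: 14.5
gripper_force: 59.2
```

In the tool's units: 2 mm is 0.04.

>>> step_hand --pt "0 0 0.04 0 0 0 0" --pt "0 0 0.04 0 0 0 0" --pt "0 0 0.04 0 0 0 0" --pt "0 0 0 0 0 0 0" --pt "0 0 0 0 0 0 0"

```text
clock: 8.75
eef_pos: [521.7, -236.3, 117.5]
tool_rot: [-3.141, 0.0, -2.726]
force: [0.3, -0.0, 1.9]
width: 14.7
gripper_force: 59.6
```

In the tool's units: 2 mm is 0.04, 1 mm is 0.02.

>>> step_hand --pt "0 0 0.04 0 0 0 0" --pt "0 0 0.04 0 0 0 0" --pt "0 0 0.02 0 0 0 0" --pt "0 0 0 0 0 0 0" --pt "0 0 0 0 0 0 0" --pt "0 0 0 0 0 0 0"

```text
clock: 9.35
eef_pos: [521.7, -236.3, 112.4]
tool_rot: [-3.141, 0.0, -2.726]
force: [0.3, -0.2, 4.2]
width: 14.9
gripper_force: 60.0
```

In the tool's units: 2 mm is 0.04, 1.5 mm is 0.03.

>>> step_hand --pt "0 0 0.04 0 0 0 0" --pt "0 0 0.03 0 0 0 0" --pt "0 0 0 0 0 0 0" --pt "0 0 0 0 0 0 0" --pt "0 0 0 0 0 0 0"

```text
clock: 9.85
eef_pos: [521.7, -236.3, 108.9]
tool_rot: [-3.141, 0.0, -2.726]
force: [-0.5, -0.4, 5.2]
width: 14.6
gripper_force: 60.2
```

In the tool's units: 1 mm is 0.02.

>>> step_hand --pt "0 0 0.02 0 0 0 0" --pt "0 0 0 0 0 0 0" --pt "0 0 0 0 0 0 0" --pt "0 0 0 0 0 0 0"

```text
clock: 10.25
eef_pos: [521.8, -236.3, 108.5]
tool_rot: [-3.141, 0.0, -2.726]
force: [-2.2, 0.6, 10.5]
width: 14.5
gripper_force: 60.7
```

In the tool's units: 1 mm is 0.02, 0.5 mm is 0.01.

>>> step_hand --pt "0 0 0.02 0 0 0 0" --pt "0 0 0.01 0 0 0 0" --pt "0 0 0 0 0 0 0" --pt "0 0 0 0 0 0 0"

```text
clock: 10.65
eef_pos: [521.8, -236.4, 108.5]
tool_rot: [-3.14, 0.001, -2.726]
force: [-4.3, 2.2, 21.3]
width: 14.6
gripper_force: 62.5
```

>>> step_hand --pt "0 0 0 0 0 0.0191 0" --pt "0 0 0 0 0 0.0191 0" --pt "0 0 0 0 0 0.0191 0" --pt "0 0 0 0 0 0 0" --pt "0 0 0 0 0 0 0"

```text
clock: 11.15
eef_pos: [522.3, -236.6, 108.4]
tool_rot: [-3.14, 0.002, -2.906]
force: [-2.2, 0.4, 20.9]
width: 15.0
gripper_force: 62.3
```

```bash
python3 -c "
from h import *
s=read_state();print(s['torque'],s['qpos'])"
```

```text
[ 0.45160783  0.82041181 -0.05242709] [ 0.44578595  0.68185889 -0.10819393  1.84517455  0.11835748  0.61842608
  2.0713009 ]
```

In the tool's units: 0.07 rad / 3.1416 = 0.0223.

>>> step_hand --pt "0 0 0 0 0 0.0223 0" --pt "0 0 0 0 0 0.0223 0" --pt "0 0 0 0 0 0.0223 0" --pt "0 0 0 0 0 0.0223 0" --pt "0 0 0 0 0 0.0223 0" --pt "0 0 0 0 0 0 0" --pt "0 0 0 0 0 0 0"

```text
clock: 11.85
eef_pos: [522.5, -237.0, 108.4]
tool_rot: [-3.14, 0.003, 3.027]
force: [-2.8, 0.7, 19.8]
width: 14.5
gripper_force: 62.1
```

>>> step_hand --pt "0 0 0 0 0 0.0223 0" --pt "0 0 0 0 0 0.0223 0" --pt "0 0 0 0 0 0.0223 0" --pt "0 0 0 0 0 0.014 0" --pt "0 0 0 0 0 0 0" --pt "0 0 0 0 0 0 0" --pt "0 0 0 0 0 0 0"

```text
clock: 12.55
eef_pos: [522.6, -237.1, 108.4]
tool_rot: [-3.141, 0.003, 2.773]
force: [-1.6, 0.0, 19.4]
width: 14.9
gripper_force: 62.1
```

```bash
python3 - <<'E'
from h import *
im,d=cams.get_image('side');im2,_=cams.get_image('top')
a=cv2.resize(im[130:200,250:320],(400,400),interpolation=cv2.INTER_CUBIC)
b=cv2.resize(im2[205:275,350:420],(400,400),interpolation=cv2.INTER_CUBIC)
cv2.imwrite('pics/s4.png',cv2.convertScaleAbs(np.hstack([a,b]),alpha=2))
s=read_state();print(s['torque'],s['force'],s['eef_pos'],s['tool_rot'],s['width'])
E
```

```text
[ 0.27349044  0.53726814 -0.06298433] [-2.59015685  0.57156084 19.8985358 ] [ 522.60249236 -237.12106749  108.43845846] [-3.14128481  0.00333421  2.7728227 ] 14.901788354375595
```

View pics/s4.png

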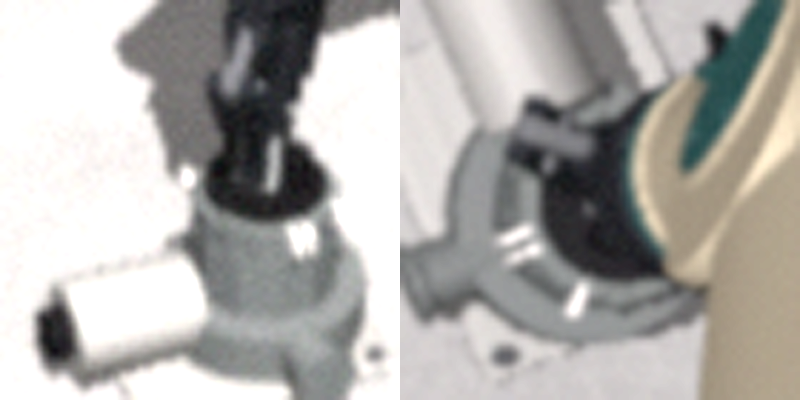

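The flange sits flush on the rim (side crop ~(265,190)). The tool yaw puts the bar at -21°, the measured bleed axis, with about 20 N of press and the grip unchanged. Handing in.

```bash
python3 -c "
from cell import ctrl
print(ctrl.finish_job())"
```

```text
the job is handed in; nothing more can be done
None
```

I handed the job in with the black cap pressed home at about 20 N, turned 45° clockwise to the bleed ribs (short of the lock click) and still gripped; I don't have the judge's result.

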